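# Air the cocktail smoking box

## Task

Air the cocktail smoking box: with the lid still shut, first crank the vent's handwheel clockwise, regripping as often as you need, until its red needle points into the green sector of the dial. Then lift the sprung lid by its black front bar until the red needle on its right edge points at the green marker on the quadrant, and hold it still there: finish while holding the bar at that opening, do not let go. Leave the vent set, and do not shift the green marker or the other things standing about.

Things in the scene. Friction and masses are not known exactly. Their poses are not given: they have to be found in the camera images.
- smoker: Cocktail smoking box, fixed: dark wood chamber 160 (x) x 150 (y) x 90 mm with sprung lid, dark steel vent unit 94x92x98 mm on its left (centre at box x -30, y +127 mm), upright white quadrant on its right. Origin: centre of the chamber's underside, on the surface; x points away from the robot to the hinge side, y to the vent unit, z up. Place and yaw vary.
- wheel_grip (a point): Centre of the vent's black round handwheel, half-way up its rim: 60 mm diameter, rim 16 mm thick, axis upright, 150 mm above the surface, 50 mm above the white dial. Free all round: can be gripped across its diameter from above at any yaw. Turns stiffly (0.06 N m) and stays where left.
- wheel (a joint): Turn of the handwheel, rad, growing CLOCKWISE seen from above. A red needle just over the dial turns with it, in line with a red stripe on the rim. 0: needle at the wide black tick (vent shut). 4.4: needle in the middle of the green sector (open), on the robot's side of the dial; green reaches 0.18 either side. Stops at 0 and 5.3. Starts between 0 and 0.8.
- lid (a joint): Opening of the lid, rad; 0 shut (horizontal), growing as its front edge rises; stop at 1.25. A spring and the lid's weight pull it shut: about 3 N upward at the front bar starts it, about 4 to 6 N at the bar holds it in the working range. Let go, it slams shut.
- hinge_line (a point): Middle of the lid's hinge line, at the top of the chamber's back wall, 92 mm above the surface; the line runs along the box's y.
- bar_centre (a point): Black round bar at the lid's front on two steel arms of the lid, the place to take hold: bar 12 mm diameter, 110 mm long along the box's y. Shut, its middle (this point) is 205 mm in front of the hinge line, 5 mm above it (97 mm above the surface), 39 mm free between bar and chamber front, nothing beneath it. It may turn within the grip. Its frame is the lid's.
- marker (a joint): Angle at which the green marker sits on the quadrant, rad, on the same scale and about the same hinge as the lid: the lid's red side needle is in the middle of the marker when joint lid equals this number. Set somewhere between 0.40 and 0.80; stiff, not to be moved.
- marker_mid (a point): Middle of the green marker, a block 32x15x12 mm on the white quadrant at the box's right side, 122 mm from the hinge line; it covers 0.06 rad either side of its middle. The red needle on the lid's right edge ends 104 mm from the hinge line. Its frame is parallel to the lid's when both angles agree.
- jigger: Bystander: steel double-cone jigger, 44 mm across, 74 mm tall; origin at the centre of its underside.
- pitcher: Bystander: small steel milk pitcher with a handle, 69x98x80 mm; origin at the centre of its underside.
- tamper: Bystander: coffee tamper, black grip on a steel foot, 58 mm across, 82 mm tall; origin at the centre of its underside.
- green_mug: Bystander: green and white mug, 65x91x55 mm; origin at the centre of its underside.
- red_timer: Bystander: red and white kitchen timer, 62 mm across, 38 mm tall; origin at the centre of its underside.

How it is judged:
By the outcome, as a careful person would: the job done as asked, in the order asked, and still so for the second after the job is handed in, while the arm keeps its last pose, push and grip.
It also fails if it takes over 64 s, if anything falls off the work surface, if the arm or the gripper's body presses on something with over 40 N, if the wrist force passes 120 N, or if a joint passes its speed limit or range.

## Robot

A 6-joint arm with a two-finger parallel gripper is mounted at the origin on a cart in front of the work surface, level with it; the furniture and walls round the work are solid. World frame = base frame: x ahead of the robot, y to its left, z up, the work surface at z = 0. Lengths are in m, angles in rad, forces in N, time in s.
With the tool pointing down it reaches from about 0.375 to 0.9 m from the base axis. Payload 3.1 kg.
Tool frame: the origin (TCP) lies midway between the tips of the shut fingers; the grasp point (between the pads) lies manip.grip_depth behind it (manip.grip_depth is the distance from the TCP to the grasp point, in m); z points along the fingers, y is the direction in which the jaws open and shut (so a half turn about z gives the same grasp; the last joint's range is limited). The gripper opens to 85 mm and grips with 20 to 120 N. Pads are 22 mm wide; open, the fingers measure 114 mm over their backs; the gripper's body (76 mm by 85 mm) begins 54 mm behind the grasp point. The pads swing forward as they close: fully open they stand 13 mm farther back than shut.
Start: joints at [1.028, 0.527, 1.433, -0, 1.181, -0.178], TCP at [0.222, 0.584, 0.231] pointing down, gripper open.
Joint ranges: [-3.08, 3.08], [-0.75, 2.2], [0.22, 2.44], [-1.43, 4.57], [0, 2.65], [-2.85, 2.85]. Speed limits (rad/s): [2.79, 2.79, 3.14, 3.14, 3.14, 3.14].

## Interface

Orientations are given as a unit quaternion [x, y, z, w].
In Python, from station import manip, vision gives the robot as it stands.
- The arm moves only by the shell command python3 -m crank 'ROWS' [FORCE]. ROWS is JSON, a list of rows, each an object with "grip": the closure, from 0 (fully open) to 1 (shut); "offset": the shift along the tool's x, y, z in mm, a list of three; "angular": the turn, a rotation vector about the tool's x, y, z in degrees, a list of three. A call has 1 to 10 rows; each row is the pose to reach, as a shift and turn from the pose commanded when the call began, along the tool's axes at that moment; what a row does not reach only later rows make up. A row lasts 1/10 s, in which the tool goes at most 50 mm and 8.59 degrees, less where a joint would pass 70% of its speed; a pose out of reach is approached as far as the arm can. A call with a gripper value outside its range is refused whole. The fingers move at their own pace and stop on an object; FORCE is the grip in N (left out, the last holds). Time passes only in rows, so rows that repeat a pose let the fingers close. It gives the time, the measured TCP pose, the force and the opening at its end, in the units of the state.
- manip.sense(): the state, without advancing time (a new reading comes with each control period).
- vision.snapshot(name): name is "side" or "top"; returns a dict with "pixels" (420x560x3 uint8, red, green, blue), "intrinsics" (3x3 intrinsics, pixels), "dist" ([k1, k2, p1, p2, k3] as OpenCV has them; the pictures are not rectified), "R" (3x3) and "t" (3): a world point X has camera coordinates R X + t. Camera axes: x right, y down, z forward; pixel columns grow to the right and rows downward; lengths in m; the calibration is good to about 2 mm. A picture is of the moment at which its call begins. There is no depth.
- manip.sign_off(): hands the job in, once; it reports no verdict.
The state is a dict: "t": time; "q": joint angles; "qd": joint speeds; "tau": joint torques, N m; "tcp_pos": TCP position; "tool_rot": TCP orientation; "force": force on the tool from outside, world axes, zero at the start; "ft_torque": the same for the moment, N m; "finger_gap": opening from 0.0 (shut) to 1.0 (fully open).
Only numpy, scipy, OpenCV 4.12 (cv2) and the standard library are available. Lean on these libraries where they do the work, as an engineer would, in place of code of your own. Each camera call takes 0.05 s, during which the arm holds its last target.

## Working session

There is one attempt and no reset: what is moved stays moved. The work goes in short steps, Python scripts to look and compute and a shell command to move; the robot and the scene stay as the last step left them, time stands still between calls to the robot, and variables do not carry over. Pictures are saved under pics/ and viewed, and the job is handed in when it is done.

```bash
ls; mkdir -p pics
python3 - <<'E'
from station import manip, vision
import cv2,numpy as np
print(manip.sense(), manip.grip_depth)
for n in("side","top"):
    s=vision.snapshot(n); cv2.imwrite(f"pics/{n}0.png",cv2.cvtColor(s["pixels"],cv2.COLOR_RGB2BGR)); print(n,s["intrinsics"],s["dist"],s["R"],s["t"])
E
```

```text
pics
{'t': 0.0, 'q': array([ 1.02850618e+00,  5.28462387e-01,  1.43390862e+00,  2.11218140e-06,
        1.18140865e+00, -1.78507834e-01]), 'qd': array([-0.00126024, -0.00137088, -0.00021398,  0.0004816 , -0.00016583,
        0.00044309]), 'tau': array([ 1.31814519e-03, -4.42341828e+01, -1.78025758e+01, -1.49864063e-04,
        8.24913644e-03, -1.08303587e-05]), 'tcp_pos': array([0.22198014, 0.58347924, 0.23033394]), 'tool_rot': array([ 1.80890141e-01,  9.83502700e-01, -1.02290848e-03, -3.86535333e-04]), 'force': array([0.06040933, 0.0693824 , 0.47793059]), 'ft_torque': array([ 0.02577722, -0.01682194,  0.01906636]), 'finger_gap': 0.999405853461763} 0.0187
side [[440.5486562    0.         278.01870098]
 [  0.         440.5486562  207.2709179 ]
 [  0.           0.           1.        ]] [0.04300971 0.         0.         0.         0.        ] [[ 0.80873911 -0.58796119  0.01557837]
 [-0.20721375 -0.30961017 -0.92801078]
 [ 0.55045755  0.74729056 -0.37222749]] [-0.50178974  0.20175928  1.20667111]
top [[469.64102341   0.         259.74861231]
 [  0.         469.64102341 209.51251759]
 [  0.           0.           1.        ]] [0.02845426 0.         0.         0.         0.        ] [[-0.08017368 -0.99676984 -0.00469757]
 [-0.97356879  0.07931692 -0.21417898]
 [ 0.21385975 -0.01259811 -0.97678314]] [-0.01206111  0.59256076  1.39779191]
```

View pics/side0.png

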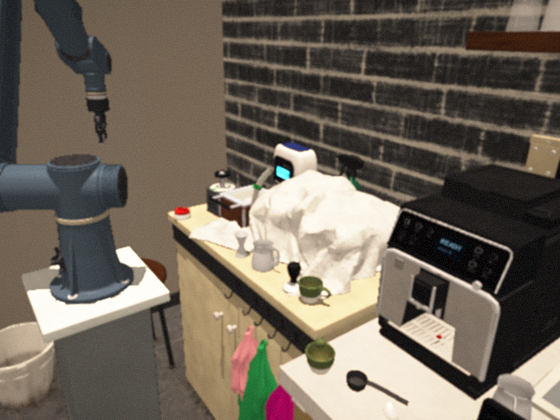

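View pics/top0.png

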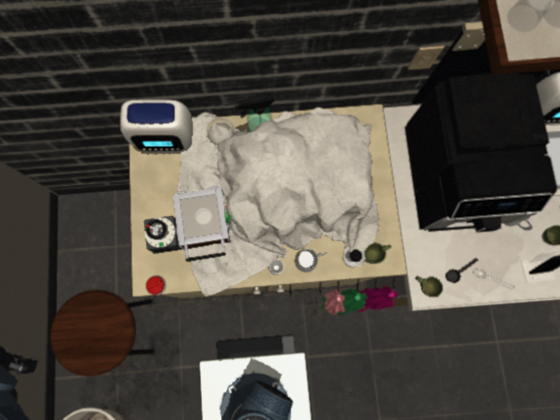

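The top view shows the box at about (203,215), bar at (205,253), wheel at (158,232), and green marker at (228,217). The side view shows the box partly hidden behind the cloth at (235,200). I'll enlarge both.

Run:
```python
import cv2
a=cv2.imread("pics/top0.png")[175:305,130:260]; cv2.imwrite("pics/top0c.png",cv2.resize(a,(590,590),interpolation=cv2.INTER_CUBIC))
a=cv2.imread("pics/side0.png")[150:270,165:325]; cv2.imwrite("pics/side0c.png",cv2.resize(a,(800,600),interpolation=cv2.INTER_CUBIC))
```

```text
(no output)
```

View pics/top0c.png

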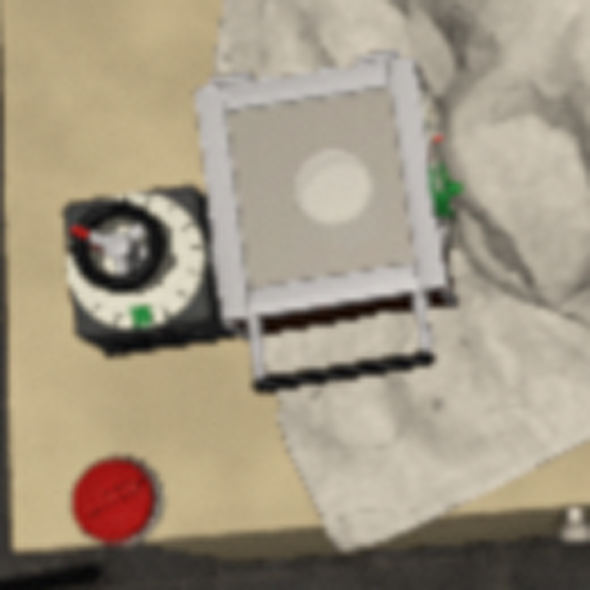

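View pics/side0c.png

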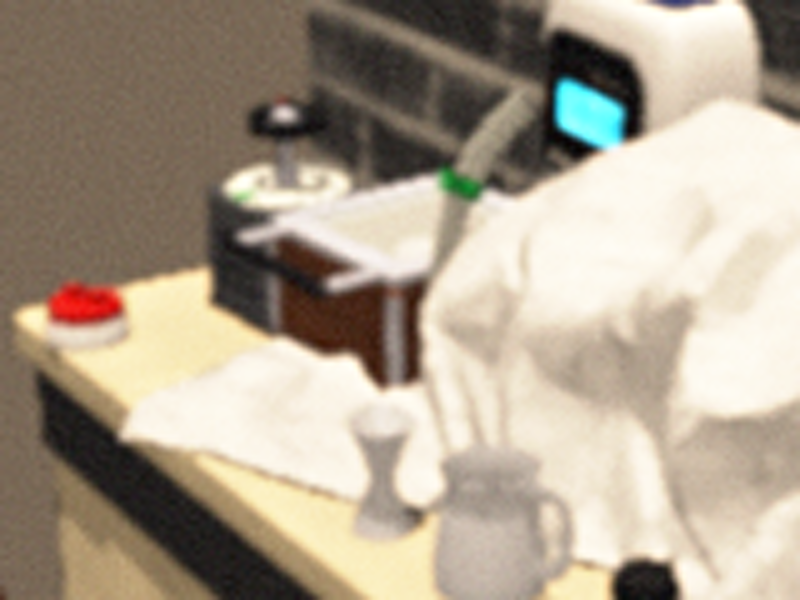

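```bash
cat > h.py <<'E'
import numpy as np, cv2
from station import manip, vision
def ray(s,uv):
    p=cv2.undistortPoints(np.array([[uv]],float),s["intrinsics"],np.array(s["dist"]))[0,0]
    R=np.array(s["R"]);t=np.array(s["t"]);return -R.T@t, R.T@np.array([p[0],p[1],1])
def onz(s,uv,z):
    c,d=ray(s,uv);return c+d*(z-c[2])/d[2]
def tri(s1,u1,s2,u2):
    c1,d1=ray(s1,u1);c2,d2=ray(s2,u2)
    a=np.linalg.lstsq(np.c_[d1,-d2],c2-c1,rcond=None)[0]
    p,q=c1+a[0]*d1,c2+a[1]*d2;return (p+q)/2,np.linalg.norm(p-q)
def proj(s,X):
    r=cv2.Rodrigues(np.array(s["R"]))[0]
    return cv2.projectPoints(np.array(X,float).reshape(-1,1,3),r,np.array(s["t"]),s["intrinsics"],np.array(s["dist"]))[0].reshape(-1,2)
def snap(n,f):
    s=vision.snapshot(n);cv2.imwrite(f"pics/{f}.png",cv2.cvtColor(s["pixels"],cv2.COLOR_RGB2BGR));return s
def crop(s,f,x,y,w,h,k):
    a=cv2.cvtColor(s["pixels"],cv2.COLOR_RGB2BGR)[y:y+h,x:x+w];cv2.imwrite(f"pics/{f}.png",cv2.resize(a,(w*k,h*k),interpolation=cv2.INTER_CUBIC))
E
python3 - <<'E'
from h import *
T=vision.snapshot("top");S=vision.snapshot("side")
f=590/130
def C(x,y): return ((x+.5)/f-.5+130,(y+.5)/f-.5+175)
b1=onz(T,C(262,384),.097);b2=onz(T,C(429,358),.097)
print("bar",b1,b2,np.linalg.norm(b1-b2)); y=(b1-b2)[:2];y/=np.linalg.norm(y);x=np.array([y[1],-y[0]]);bc=(b1+b2)[:2]/2
yaw=np.arctan2(x[1],x[0]);print("bc",bc,"yaw",yaw)
h=bc+.205*x;o=h-.075*x;print("hinge if 205",h)
# masks
hs=lambda s:cv2.cvtColor(s["pixels"],cv2.COLOR_RGB2HSV)
g=hs(T); m=((g[...,0]>45)&(g[...,0]<80)&(g[...,1]>110)&(g[...,2]>50)).astype(np.uint8)
n,l,st,ce=cv2.connectedComponentsWithStats(m)
for i in range(1,n):
    if st[i,4]>5: print("T green",ce[i],st[i])
g=hs(S); m=((g[...,0]>45)&(g[...,0]<80)&(g[...,1]>110)&(g[...,2]>50)).astype(np.uint8)
n,l,st,ce=cv2.connectedComponentsWithStats(m)
for i in range(1,n):
    if st[i,4]>5: print("S green",ce[i],st[i])
w=onz(T,C(120,247),.158);print("wheel top-view",w)
wb=lambda p:(np.dot(p[:2]-o,x),np.dot(p[:2]-o,y))
print("wheel box frame",wb(w)," exp (-.030,.127); exp world",o-.03*x+.127*y)
M,e=tri(T,C(443,190),S,(257,186.5));print("marker",M,e,"box",wb(M),np.arctan2(M[2]-.092,np.dot(h-M[:2],x)),np.hypot(M[2]-.092,np.dot(h-M[:2],x)))
print("lid corners",[wb(onz(T,C(*c),.1)) for c in((198,90),(405,55),(445,290),(232,325))])
E
```

```text
bar [0.44920387 0.16718647 0.097     ] [0.45734522 0.05712933 0.097     ] 0.11035785752968119
bc [0.45327454 0.1121579 ] yaw 0.07383938195571524
hinge if 205 [0.65771594 0.12728122]
T green [227.71428571 218.0952381 ] [226 215   5   7  21]
T green [161. 244.] [160 243   3   3   9]
T green [353.45868946 300.83190883] [339 289  27  25 351]
S green [355.43589744 183.61538462] [352 178   8  12  39]
S green [256.36363636 186.13636364] [254 183   7   6  22]
S green [257.09306569 386.70742092] [ 239  340   38   80 1644]
wheel top-view [0.53597978 0.24377467 0.158     ]
wheel box frame (np.float64(-0.037810452871423005), np.float64(0.12515677771065112))  exp (-.030,.127); exp world [0.54363297 0.24618907]
marker [0.55673997 0.03707451 0.15601629] 0.0003456561496418314 box (np.float64(-0.032355577497745217), np.float64(-0.08251167858281298)) 0.5376955825485796 0.12499322281386184
lid corners [(np.float64(0.07297815485220485), np.float64(0.07342939238486969)), (np.float64(0.07563196717353013), np.float64(-0.06755011508309197)), (np.float64(-0.08745992551932902), np.float64(-0.07196169445086503)), (np.float64(-0.08882401969129583), np.float64(0.06957100282771216))]
```

Run:
```python
from h import *
T=vision.snapshot("top");S=vision.snapshot("side")
crop(T,"wheelT",135,210,50,50,12);crop(S,"wheelS",205,160,45,45,12)
g=cv2.cvtColor(T["pixels"],cv2.COLOR_RGB2HSV)
m=(((g[...,0]<8)|(g[...,0]>172))&(g[...,1]>130)&(g[...,2]>80)).astype(np.uint8)
n,l,st,ce=cv2.connectedComponentsWithStats(m)
for i in range(1,n): print("red",ce[i],st[i])
```

```text
red [147.375 225.75 ] [146 225   4   3   8]
red [154.56273764 284.92015209] [146 276  18  19 263]
```

View pics/wheelT.png

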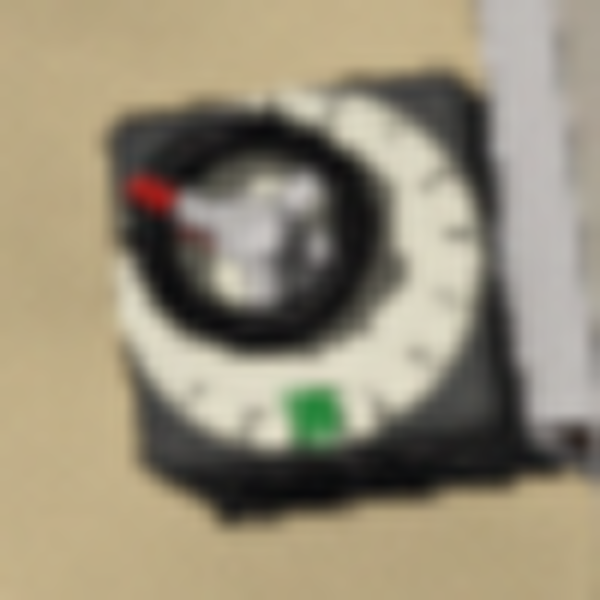

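View pics/wheelS.png

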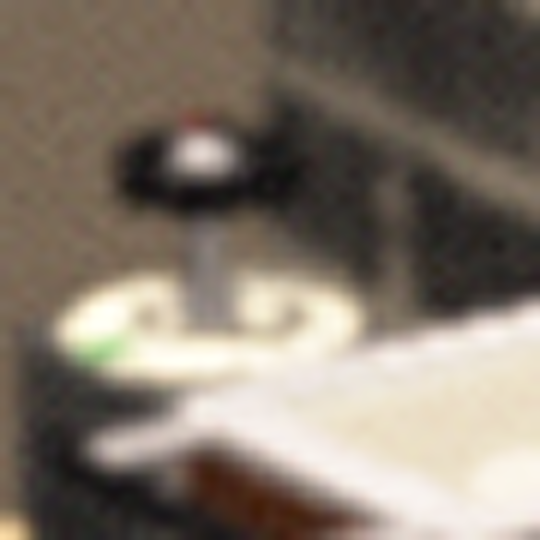

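Run:
```python
from h import *
T=vision.snapshot("top");S=vision.snapshot("side")
C=lambda x,y:((x+.5)/12-.5+135,(y+.5)/12-.5+210)
D=lambda x,y:((x+.5)/12-.5+205,(y+.5)/12-.5+160)
w=onz(T,C(256,234),.154);d=onz(T,C(300,268),.1);g=onz(T,C(315,415),.1);r=onz(T,C(150,191),.158)
print(w,d,tri(T,C(256,234),S,D(207,163)))
a=lambda p,c:np.arctan2(p[1]-c[1],p[0]-c[0])
ga=a(g,d);ra=a(r,w);print(np.degrees([ga,ra]), "cw to green",(ra-ga)%(2*np.pi),"wheel",4.4-(ra-ga)%(2*np.pi))
```

```text
[0.53677479 0.24513603 0.154     ] [0.53772603 0.24602424 0.1       ] (array([0.53799434, 0.24536175, 0.15133307]), np.float64(0.0015598221634442332))
[-176.23834511   63.9805365 ] cw to green 4.1926104095952255 wheel 0.2073895904047749
```

The wheel centre is about (0.5375, 0.2455), with a 2-view height of 0.151 against the stated 0.150. The wheel angle is about 0.21, so it needs about 4.19 rad clockwise. I'll start with the last joint wound back, so one grip covers the whole turn.

```bash
python3 -m crank '[{"grip":0,"offset":[-41.5,-20.4,0],"angular":[0,0,-8.5]},{"grip":0,"offset":[-83,-40.7,0],"angular":[0,0,-17]},{"grip":0,"offset":[-124.5,-61.1,0],"angular":[0,0,-25.5]},{"grip":0,"offset":[-166,-81.4,0],"angular":[0,0,-34]},{"grip":0,"offset":[-207.5,-101.8,0],"angular":[0,0,-42.5]},{"grip":0,"offset":[-249,-122.2,0],"angular":[0,0,-51]},{"grip":0,"offset":[-290.6,-142.5,0],"angular":[0,0,-59.5]},{"grip":0,"offset":[-332,-162.9,0],"angular":[0,0,-68]},{"grip":0,"offset":[-373.6,-183.2,0],"angular":[0,0,-76.5]},{"grip":0,"offset":[-415.1,-203.6,0],"angular":[0,0,-85]}]' 60
python3 -m crank '[{"grip":0,"offset":[0,0,0],"angular":[0,0,-5]},{"grip":0,"offset":[0,0,0],"angular":[0,0,-5]},{"grip":0,"offset":[0,0,0],"angular":[0,0,-5]}]'
python3 - <<'E'
from h import *
s=manip.sense();print(s["t"],s["q"],s["tcp_pos"],s["tool_rot"],s["force"])
from scipy.spatial.transform import Rotation as R
r=R.from_quat(s["tool_rot"]).as_matrix();print(r, r.T@(np.array([.5375,.2455,.150-manip.grip_depth])-s["tcp_pos"])*1000)
E
```

```text
t: 1.4
tcp_pos: [0.5381, 0.2457, 0.2315]
tool_rot: [-0.503, 0.864, 0.0, 0.0]
force: [0.1, 1.1, -0.3]
finger_gap: 1.0
t: 1.7
tcp_pos: [0.5364, 0.2474, 0.2312]
tool_rot: [-0.537, 0.843, 0.0, -0.0]
force: [-1.1, 0.3, 0.3]
finger_gap: 1.001
1.7 [ 2.42888551e-01  4.81477960e-01  1.52086445e+00  3.41447498e-04
  1.14003764e+00 -2.46289413e+00] [0.53638008 0.24735599 0.23117335] [-5.37459645e-01  8.43289364e-01  2.72564722e-04 -3.23673856e-04] [-1.1093414   0.31616477  0.3353882 ]
[[-4.22274051e-01 -9.06467827e-01 -8.38886518e-04]
 [-9.06468180e-01  4.22274112e-01  1.11778591e-04]
 [ 2.52916363e-04  8.07625134e-04 -9.99999642e-01]] [ 1.18422598 -1.879565   99.87216648]
```

```bash
python3 -m crank '[{"grip":0,"offset":[1,-2,25],"angular":[0,0,0]},{"grip":0,"offset":[1,-2,50],"angular":[0,0,0]},{"grip":0,"offset":[1,-2,70],"angular":[0,0,0]},{"grip":0,"offset":[1,-2,85],"angular":[0,0,0]},{"grip":0,"offset":[1,-2,97],"angular":[0,0,0]},{"grip":0,"offset":[1,-2,105],"angular":[0,0,0]},{"grip":0,"offset":[1,-2,105],"angular":[0,0,0]}]' 60
python3 - <<'E'
from h import *
T=vision.snapshot("top");S=vision.snapshot("side")
crop(T,"gT",120,200,70,60,8);crop(S,"gS",195,130,70,70,8)
E
```

```text
t: 2.4
tcp_pos: [0.5374, 0.2459, 0.1254]
tool_rot: [-0.538, 0.843, 0.0, -0.001]
force: [-0.2, 0.8, 0.2]
finger_gap: 0.995
```

View pics/gT.png

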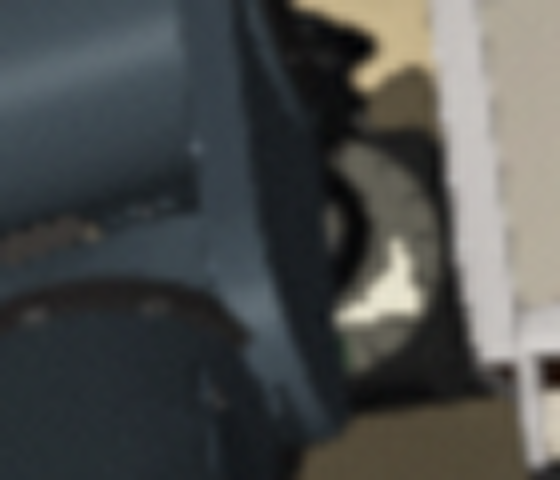

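View pics/gS.png

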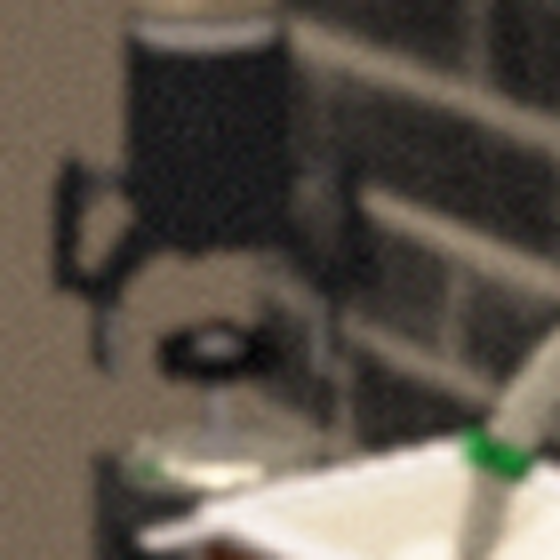

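The side view shows the wheel (212,350 in the crop) centred between the fingertips (108 and 320), with the pads at rim height. Closing.

```bash
python3 -m crank '[{"grip":1,"offset":[0,0,0],"angular":[0,0,0]},{"grip":1,"offset":[0,0,0],"angular":[0,0,0]},{"grip":1,"offset":[0,0,0],"angular":[0,0,0]},{"grip":1,"offset":[0,0,0],"angular":[0,0,0]},{"grip":1,"offset":[0,0,0],"angular":[0,0,0]},{"grip":1,"offset":[0,0,0],"angular":[0,0,0]}]' 60
python3 - <<'E'
from h import *
S=vision.snapshot("side")
s=manip.sense();print(s["tcp_pos"],s["q"][5],s["finger_gap"],s["force"])
crop(S,"gS2",195,130,70,70,8)
E
```

```text
t: 3.1
tcp_pos: [0.5384, 0.2458, 0.1278]
tool_rot: [-0.538, 0.843, 0.0, 0.001]
force: [-2.1, 1.0, 5.3]
finger_gap: 0.666
[0.5383573  0.24578723 0.12774381] -2.4683456058268045 0.6689205599253247 [-1.41398801  0.40443412  5.05333853]
```

View pics/gS2.png

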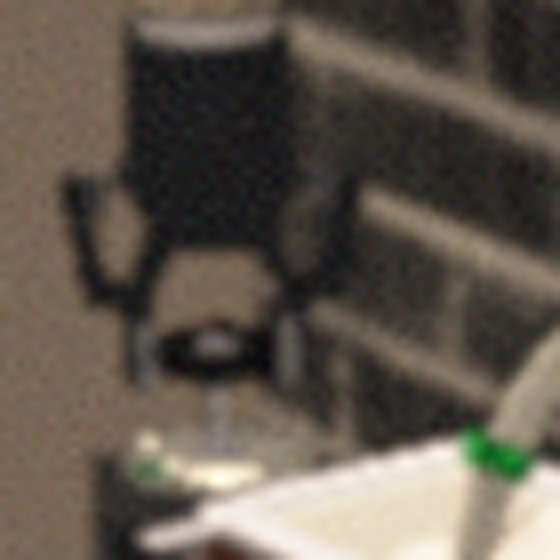

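Gripped. Now the cranking.

```bash
python3 -m crank '[{"grip":1,"offset":[0,0,0],"angular":[0,0,8]},{"grip":1,"offset":[0,0,0],"angular":[0,0,16]},{"grip":1,"offset":[0,0,0],"angular":[0,0,24]},{"grip":1,"offset":[0,0,0],"angular":[0,0,32]},{"grip":1,"offset":[0,0,0],"angular":[0,0,40]},{"grip":1,"offset":[0,0,0],"angular":[0,0,48]},{"grip":1,"offset":[0,0,0],"angular":[0,0,56]},{"grip":1,"offset":[0,0,0],"angular":[0,0,64]},{"grip":1,"offset":[0,0,0],"angular":[0,0,72]},{"grip":1,"offset":[0,0,0],"angular":[0,0,80]}]' 60
python3 - <<'E'
from h import *
s=manip.sense();print(s["q"][5],s["force"],s["ft_torque"])
E
python3 -m crank '[{"grip":1,"offset":[0,0,0],"angular":[0,0,8]},{"grip":1,"offset":[0,0,0],"angular":[0,0,16]},{"grip":1,"offset":[0,0,0],"angular":[0,0,24]},{"grip":1,"offset":[0,0,0],"angular":[0,0,32]},{"grip":1,"offset":[0,0,0],"angular":[0,0,40]},{"grip":1,"offset":[0,0,0],"angular":[0,0,48]},{"grip":1,"offset":[0,0,0],"angular":[0,0,56]},{"grip":1,"offset":[0,0,0],"angular":[0,0,64]},{"grip":1,"offset":[0,0,0],"angular":[0,0,72]},{"grip":1,"offset":[0,0,0],"angular":[0,0,80]}]' 60
python3 - <<'E'
from h import *
T=vision.snapshot("top");S=vision.snapshot("side")
s=manip.sense();print(s["q"][5],s["force"],s["ft_torque"])
crop(T,"tT",120,200,70,60,8);crop(S,"tS",195,130,70,70,8)
E
```

```text
t: 4.15
tcp_pos: [0.538, 0.2466, 0.1278]
tool_rot: [0.132, 0.991, 0.001, 0.0]
force: [-3.3, 3.9, 5.3]
finger_gap: 0.665
-1.066576525210993 [-3.30902989  3.90767875  5.33554556] [0.35887689 0.37464618 0.04120598]
t: 5.15
tcp_pos: [0.5388, 0.2471, 0.1278]
tool_rot: [0.739, 0.674, 0.002, -0.0]
force: [-0.8, 4.0, 3.7]
finger_gap: 0.666
0.3242977286328073 [-2.3278858   5.29994094  5.80298892] [ 0.79686393  0.37553291 -0.03011345]
```

View pics/tT.png

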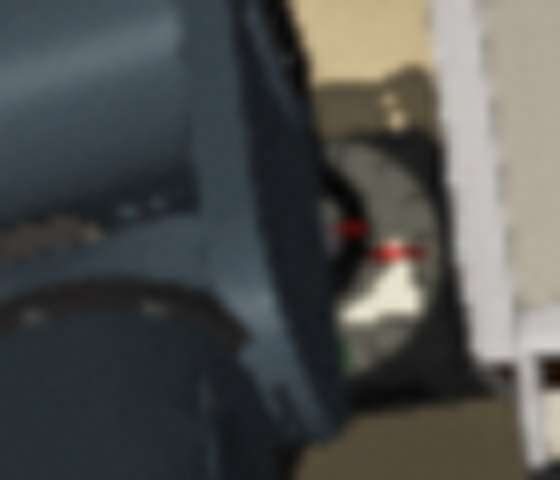

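View pics/tS.png

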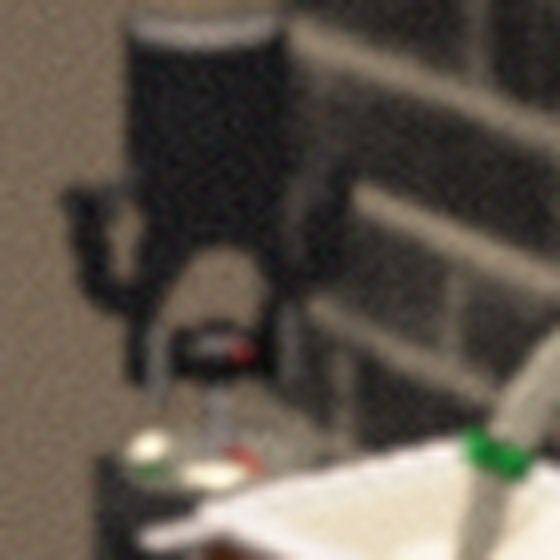

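Both red marks are visible. The needle (398,254 in the crop) is at about -91° in world, having turned about 156° of the 160° commanded. Green is at -176°, so about 85° remain.

```bash
python3 -m crank '[{"grip":1,"offset":[0,0,0],"angular":[0,0,8.5]},{"grip":1,"offset":[0,0,0],"angular":[0,0,17]},{"grip":1,"offset":[0,0,0],"angular":[0,0,25.5]},{"grip":1,"offset":[0,0,0],"angular":[0,0,34]},{"grip":1,"offset":[0,0,0],"angular":[0,0,42.5]},{"grip":1,"offset":[0,0,0],"angular":[0,0,51]},{"grip":1,"offset":[0,0,0],"angular":[0,0,59.5]},{"grip":1,"offset":[0,0,0],"angular":[0,0,68]},{"grip":1,"offset":[0,0,0],"angular":[0,0,76.5]},{"grip":1,"offset":[0,0,0],"angular":[0,0,85]}]' 60
python3 -m crank '[{"grip":1,"offset":[0,0,0],"angular":[0,0,0]},{"grip":1,"offset":[0,0,0],"angular":[0,0,0]}]'
python3 - <<'E'
from h import *
T=vision.snapshot("top");S=vision.snapshot("side")
s=manip.sense();print(s["q"][5],s["force"],s["ft_torque"])
a=T["pixels"][200:260,120:190];b=S["pixels"][130:190,195:265]
cv2.imwrite("pics/u.png",cv2.resize(cv2.cvtColor(np.hstack([a,b]),cv2.COLOR_RGB2BGR),None,fx=5.7,fy=5.7,interpolation=cv2.INTER_CUBIC))
E
```

```text
t: 6.25
tcp_pos: [0.5395, 0.2464, 0.1278]
tool_rot: [1.0, -0.0, 0.002, -0.001]
force: [0.2, 3.4, 4.2]
finger_gap: 0.666
t: 6.45
tcp_pos: [0.5395, 0.2464, 0.1277]
tool_rot: [1.0, 0.003, 0.002, -0.001]
force: [-0.3, 4.3, 6.1]
finger_gap: 0.671
1.8039594298946842 [0.4413651  4.48085523 5.40193398] [ 0.26539646  0.10573112 -0.04539233]
```

View pics/u.png

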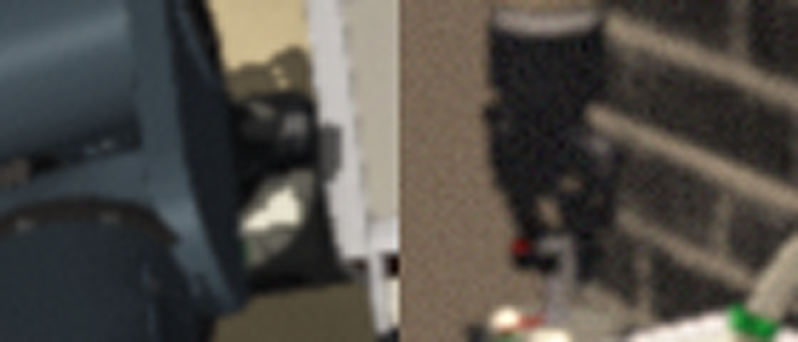

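```bash
python3 -m crank '[{"grip":0,"offset":[0,0,0],"angular":[0,0,0]},{"grip":0,"offset":[0,0,0],"angular":[0,0,0]},{"grip":0,"offset":[0,0,0],"angular":[0,0,0]},{"grip":0,"offset":[0,0,0],"angular":[0,0,0]},{"grip":0,"offset":[0,0,-15],"angular":[0,0,0]},{"grip":0,"offset":[0,0,-50],"angular":[0,0,0]},{"grip":0,"offset":[0,0,-90],"angular":[0,0,0]},{"grip":0,"offset":[0,0,-100],"angular":[0,0,0]}]' 60
python3 -m crank '[{"grip":0.4,"offset":[0,20,-10],"angular":[0,0,-8.5]},{"grip":0.4,"offset":[-20,50,-10],"angular":[0,0,-17]},{"grip":0.4,"offset":[-40,80,-10],"angular":[0,0,-25.5]},{"grip":0.4,"offset":[-60,110,-10],"angular":[0,0,-34]},{"grip":0.4,"offset":[-86,134,-10],"angular":[0,0,-42.5]},{"grip":0.4,"offset":[-86,134,-10],"angular":[0,0,-51]},{"grip":0.4,"offset":[-86,134,-10],"angular":[0,0,-59.5]},{"grip":0.4,"offset":[-86,134,-10],"angular":[0,0,-68]},{"grip":0.4,"offset":[-86,134,-10],"angular":[0,0,-76.5]},{"grip":0.4,"offset":[-86,134,-10],"angular":[0,0,-85]}]'
python3 - <<'E'
from h import *
T=vision.snapshot("top");S=vision.snapshot("side")
s=manip.sense();print(s["q"],s["tcp_pos"],s["force"],s["finger_gap"])
a=T["pixels"][200:260,120:190];b=S["pixels"][150:210,195:265]
cv2.imwrite("pics/v.png",cv2.resize(cv2.cvtColor(np.hstack([a,b]),cv2.COLOR_RGB2BGR),None,fx=5.7,fy=5.7,interpolation=cv2.INTER_CUBIC))
E
```

```text
t: 7.35
tcp_pos: [0.5409, 0.246, 0.2307]
tool_rot: [1.0, 0.001, 0.004, -0.001]
force: [1.2, 0.5, 0.2]
finger_gap: 1.002
t: 8.35
tcp_pos: [0.452, 0.111, 0.2357]
tool_rot: [0.734, 0.679, -0.001, -0.0]
force: [0.2, 0.1, 0.0]
finger_gap: 0.597
[ 3.63648155e-04  3.08056378e-01  1.81297702e+00 -1.54102492e-04
  1.02194458e+00  8.55463477e-02] [0.452058   0.11112539 0.23574535] [-0.82847693  0.81415292 -0.1070995 ] 0.5965490083449987
```

View pics/v.png

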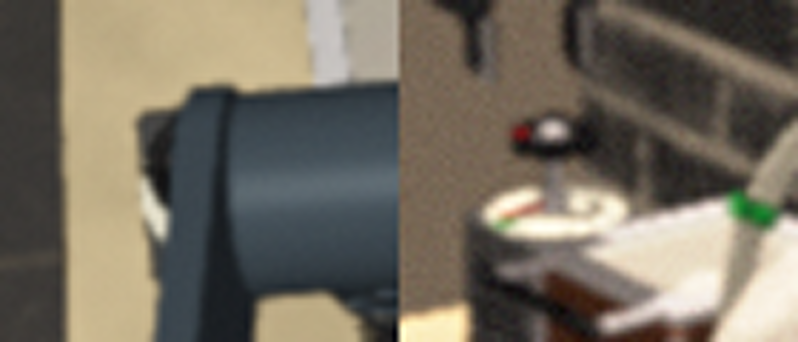

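Run:
```python
from h import *
S=vision.snapshot("side")
crop(S,"w2",205,165,40,35,20)
```

```text
(no output)
```

View pics/w2.png

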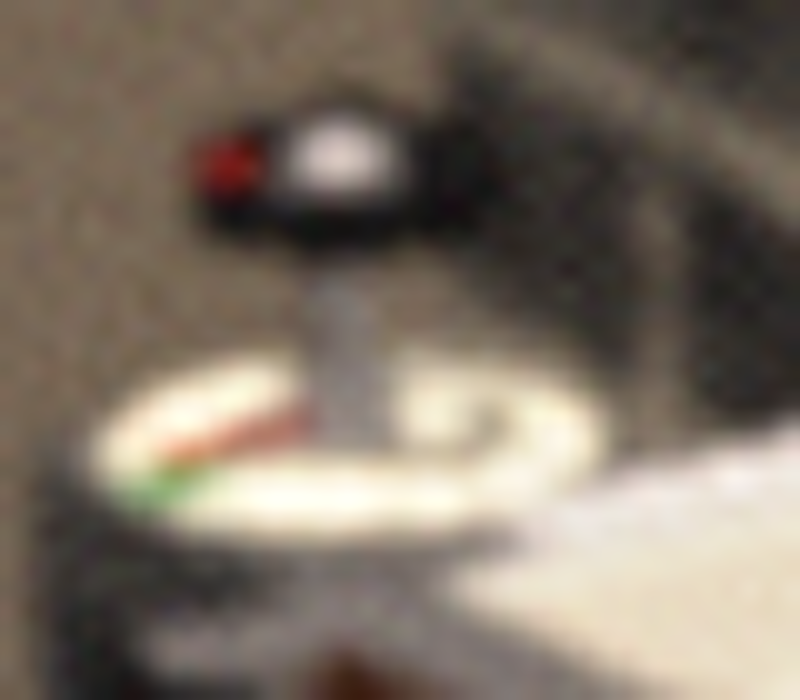

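Run:
```python
from h import *
S=vision.snapshot("side")
D=lambda x,y:((x+.5)/20-.5+205,(y+.5)/20-.5+165)
w=np.array([.5385,.2457])
for z in(.100,.103,.106,.110):
    a=onz(S,D(310,424),z);b=onz(S,D(165,460),z);d=b-a
    print(z,a,b,"dir",np.degrees(np.arctan2(d[1],d[0]))," from centre",np.degrees(np.arctan2(b[1]-w[1],b[0]-w[0])))
g=onz(S,D(165,485),.1);print("green",g,np.degrees(np.arctan2(g[1]-w[1],g[0]-w[0])))
for z in (.154,.158):
  r=onz(S,D(230,165),z);print("stripe",r,np.degrees(np.arctan2(r[1]-w[1],r[0]-w[0])))
for ang in(-176.2,-160,-150):
  a=np.radians(ang);print(ang,[(proj(S,[w[0]+R*np.cos(a),w[1]+R*np.sin(a),z])[0]-[205,165])*20+10 for R,z in((.035,.103),(.038,.1),(.028,.156))])
```

```text
0.1 [0.53488913 0.2550606  0.1       ] [0.5026615  0.25185983 0.1       ] dir -174.3281222822083  from centre 170.247443827217
0.103 [0.53074649 0.24740161 0.103     ] [0.49869652 0.24421848 0.103     ] dir -174.3281222822087  from centre -177.86839102649634
0.106 [0.52660385 0.23974262 0.106     ] [0.49473154 0.23657714 0.106     ] dir -174.32812228220865  from centre -168.2261547356945
0.11 [0.52108033 0.22953064 0.11      ] [0.48944489 0.22638869 0.11      ] dir -174.3281222822084  from centre -158.512139392809
green [0.49607072 0.23957581 0.1       ] -171.78672777453366
stripe [0.51909997 0.25293271 0.154     ] 159.55355944009438
stripe [0.51309683 0.24161317 0.158     ] -170.86063189771147
-176.2 [array([191.25885773, 456.93932865]), array([177.96538564, 475.55980911]), array([212.69022005, 175.17474946])]
-160 [array([226.33555685, 469.4250492 ]), array([216.02391488, 489.20087762]), array([241.07286967, 184.41308669])]
-150 [array([253.37363331, 475.20969432]), array([245.38750684, 495.52216693]), array([262.91315513, 188.70552131])]
```

The needle reads about -174 to -178°, against -172 to -176° for green (±10°). I'll move the arm aside briefly to confirm from the top before I start on the lid.

```bash
python3 -m crank '[{"grip":0.5,"offset":[-40,0,0],"angular":[0,0,-2]},{"grip":0.5,"offset":[-85,0,0],"angular":[0,0,-5]},{"grip":0.5,"offset":[-130,0,0],"angular":[0,0,-8.6]},{"grip":0.5,"offset":[-170,0,0],"angular":[0,0,-8.6]},{"grip":0.5,"offset":[-170,0,0],"angular":[0,0,-8.6]}]'
python3 - <<'E'
from h import *
T=vision.snapshot("top")
crop(T,"v2",135,205,100,60,8)
E
```

```text
t: 9.05
tcp_pos: [0.4387, -0.0625, 0.2364]
tool_rot: [0.687, 0.727, -0.0, 0.001]
force: [0.4, 0.9, 0.5]
finger_gap: 0.503
```

View pics/v2.png

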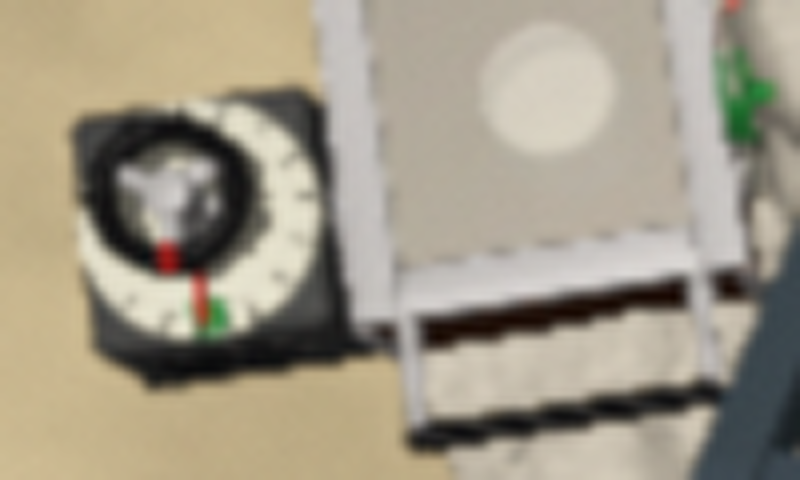

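The needle overlaps the left part of the green (needle about (203,300), green (213,315) in the crop). I'll measure how near the edge it is.

Run:
```python
from h import *
T=vision.snapshot("top")
P=T["pixels"].astype(float)
crop(T,"v3",140,212,40,40,15)
ys,xs=np.mgrid[205:252,135:185]
p=P[205:252,135:185]
r,g,b=p[...,0],p[...,1],p[...,2]
red=np.clip(r-np.maximum(g,b)-25,0,None); gr=np.clip(g-np.maximum(r,b)-15,0,None)
def cen(wt,m): w=wt*m; return np.array([(w*xs).sum(),(w*ys).sum()])/w.sum(),w.sum()
rs,_=cen(red,ys<239.5); rn,_=cen(red,ys>=239.5); gg,_=cen(gr,xs>0)
print(rs,rn,gg)
# dial: white pixel circle fit on outer edge
hsv=cv2.cvtColor(T["pixels"],cv2.COLOR_RGB2HSV)[205:252,135:185]
print(red[30:45,22:32].astype(int)); print(gr[34:45,22:32].astype(int))
S=onz(T,rs,.158);N=[onz(T,rn,z) for z in(.102,.105)];G=onz(T,gg,.1)
w=np.array([.5385,.2457])
for nm,q in(("stripe",S),("needle102",N[0]),("needle105",N[1]),("green",G)):
    d=q[:2]-w;print(nm,q,np.degrees(np.arctan2(d[1],d[0])),np.hypot(*d))
```

```text
[155.78590786 236.88482385] [159.54803493 241.74454148] [161.73214286 244.36607143]
[[ 0  0  0  0  0  0  0  0  0  0]
 [13  0  0  0  0  0  0  0  0  0]
 [23  0  0  0  0  0  0  0  0  0]
 [19  0  0  0  0  0  0  0  0  0]
 [ 0  0 32 23  0  0  0  0  0  0]
 [ 0  0 57 49  0  0  0  0  0  0]
 [ 0  0 55 52  0  0  0  0  0  0]
 [ 0  0 50 50  0  0  0  0  0  0]
 [ 0  0 34 54  0  0  0  0  0  0]
 [ 0  0 11 46  0  0  0  0  0  0]
 [ 0  0  0  0  0  0  0  0  0  0]
 [ 0  0  0  0  0  0  0  0  0  0]
 [ 0  0  0  0  0  0  0  0  0  0]
 [ 0  0  0  0  0  0  0  0  0  0]
 [ 0  0  0  0  0  0  0  0  0  0]]
[[ 0  0  0  0  0  0  0  0  0  0]
 [ 0  0  0  0  0  0  0  0  0  0]
 [ 0  0  0  0  0  0  0  0  0  0]
 [ 0  0  0  0  2 20  0  0  0  0]
 [ 0  0  0  0 17 46  5  0  0  0]
 [ 0  0  0  0 17 52 15  0  0  0]
 [ 0  0  0  0 32 47 15  0  0  0]
 [ 0  0  0 11 29 23  0  0  0  0]
 [ 0  0  0  1  4  0  0  0  0  0]
 [ 0  0  0  0  0  0  0  0  0  0]
 [ 0  0  0  0  0  0  0  0  0  0]]
stripe [0.51316576 0.24527306 0.158     ] -179.034530405338 0.025337835419892017
needle102 [0.50749551 0.2466054  0.102     ] 178.3273095614012 0.031017705511001758
needle105 [0.50699811 0.24598387 0.105     ] 179.48371515134994 0.03150316870759265
green [0.49940031 0.24079806 0.1       ] -172.8540983766343 0.039405769899008174
```

View pics/v3.png

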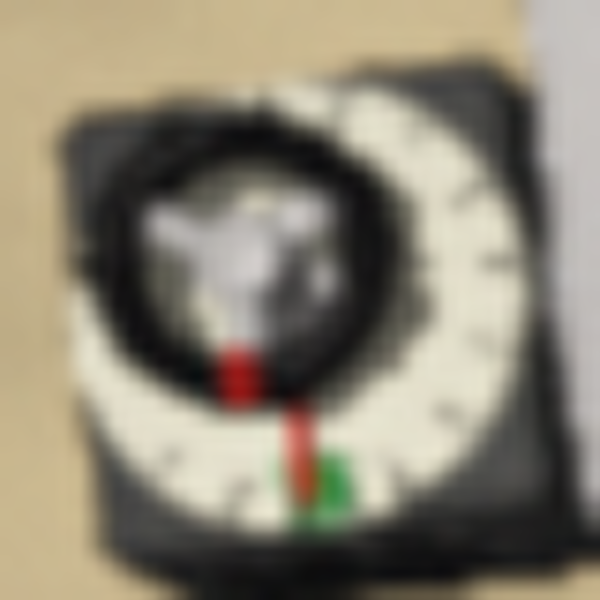

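The needle sits about 3 to 5° past the middle of green, inside the ±10° sector. The vent is set. Next, the bar.

Run:
```python
from h import *
from scipy.spatial.transform import Rotation as R
s=manip.sense();r=R.from_quat(s["tool_rot"]).as_matrix()
print(s["tcp_pos"],np.degrees(np.arctan2(r[1,1],r[0,1])),r[:,2], r.T@(np.array([.4533,.1122,.160])-s["tcp_pos"])*1000)
```

```text
[ 0.43791524 -0.05872488  0.23613243] 3.469099454106347 [-4.97584538e-04  6.93268214e-04 -9.99999636e-01] [169.62572791  25.73389161  76.24324473]
```

```bash
python3 -m crank '[{"grip":0.6,"offset":[42,7,0],"angular":[0,0,-1]},{"grip":0.6,"offset":[86,14,0],"angular":[0,0,-1]},{"grip":0.6,"offset":[130,20,0],"angular":[0,0,-1]},{"grip":0.6,"offset":[169.5,26,20],"angular":[0,0,-1]},{"grip":0.6,"offset":[169.5,26,45],"angular":[0,0,-1]},{"grip":0.6,"offset":[169.5,26,76],"angular":[0,0,-1]},{"grip":0.6,"offset":[169.5,26,76],"angular":[0,0,-1]},{"grip":0.6,"offset":[169.5,26,76],"angular":[0,0,-1]}]'
python3 - <<'E'
from h import *
from scipy.spatial.transform import Rotation as R
S=vision.snapshot("side")
s=manip.sense();r=R.from_quat(s["tool_rot"]).as_matrix()
print(s["tcp_pos"],np.degrees(np.arctan2(r[1,1],r[0,1])),s["force"],r.T@(np.array([.4533,.1122,.0765])-s["tcp_pos"])*1000)
crop(S,"b1",195,150,80,75,8)
E
```

```text
t: 9.95
tcp_pos: [0.4524, 0.1138, 0.1602]
tool_rot: [0.677, 0.736, -0.001, -0.001]
force: [-0.1, -0.5, 0.1]
finger_gap: 0.404
[0.45334882 0.11343765 0.16102131] 4.761291379819222 [1.09102872 0.437473   0.17149222] [-1.23686449 -0.21742902 84.52105822]
```

View pics/b1.png

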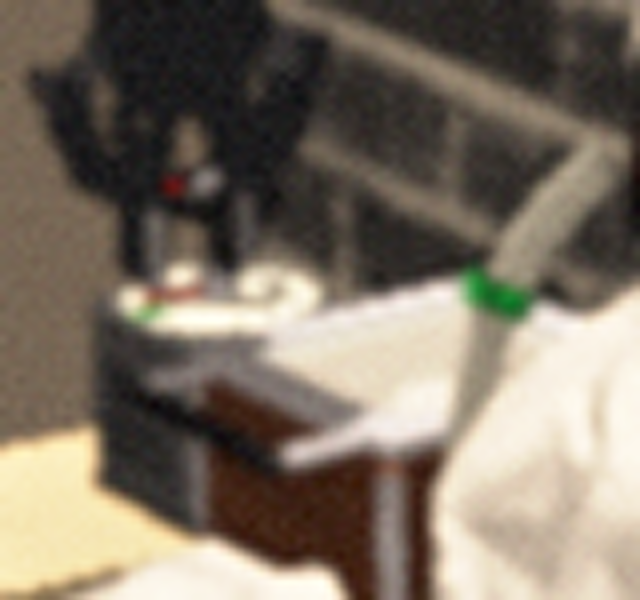

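The side view shows the gripper above the bar (about (215,425) in the crop) with the fingers straddling it. Descending, then closing.

```bash
python3 -m crank '[{"grip":0.6,"offset":[-1,0,25],"angular":[0,0,0]},{"grip":0.6,"offset":[-1,0,45],"angular":[0,0,0]},{"grip":0.6,"offset":[-1,0,62],"angular":[0,0,0]},{"grip":0.6,"offset":[-1,0,75],"angular":[0,0,0]},{"grip":0.6,"offset":[-1,0,84.5],"angular":[0,0,0]},{"grip":0.6,"offset":[-1,0,84.5],"angular":[0,0,0]}]' 80
python3 - <<'E'
from h import *
S=vision.snapshot("side")
s=manip.sense();print(s["tcp_pos"],s["force"])
crop(S,"b2",195,150,80,75,8)
E
```

```text
t: 10.6
tcp_pos: [0.4536, 0.1116, 0.076]
tool_rot: [0.678, 0.735, 0.0, 0.0]
force: [0.5, 0.9, -0.7]
finger_gap: 0.399
[0.45376106 0.11163449 0.07637713] [-0.21539653 -0.12579608  0.02855542]
```

View pics/b2.png

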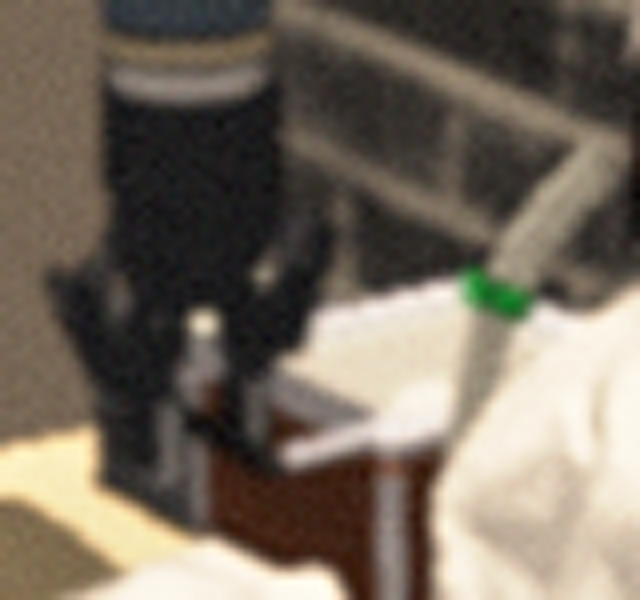

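The fingers stand on both sides of the bar with no contact. Closing.

```bash
python3 -m crank '[{"grip":1,"offset":[0,0,0],"angular":[0,0,0]},{"grip":1,"offset":[0,0,0],"angular":[0,0,0]},{"grip":1,"offset":[0,0,0],"angular":[0,0,0]},{"grip":1,"offset":[0,0,0],"angular":[0,0,0]},{"grip":1,"offset":[0,0,0],"angular":[0,0,0]},{"grip":1,"offset":[0,0,0],"angular":[0,0,0]}]' 80
python3 - <<'E'
from h import *
from scipy.spatial.transform import Rotation as R
s=manip.sense();r=R.from_quat(s["tool_rot"]).as_matrix();print(s["tcp_pos"],s["force"],s["finger_gap"],s["ft_torque"])
bx=np.array([np.cos(.0738),np.sin(.0738),0])
print(r.T@bx)
for th in(.1,.2,.3,.4,.5,.5377):
    a=th+.0244; d=bx*(.20506*(np.cos(.0244)-np.cos(a)))+np.array([0,0,.20506*(np.sin(a)-np.sin(.0244))])
    print(th,(r.T@d*1000).round(1))
E
```

```text
t: 11.25
tcp_pos: [0.4537, 0.1117, 0.0762]
tool_rot: [0.677, 0.736, 0.0, 0.0]
force: [1.1, -0.0, 4.5]
finger_gap: 0.111
[0.45367587 0.11170444 0.07616869] [ 1.10903766 -0.04299268  4.46855284] 0.11085116961485228 [-0.02996402 -0.12592863 -0.05554065]
[-0.0086311   0.99996195  0.00126395]
0.1 [ -0.    1.5 -20.4]
0.2 [ -0.    5.1 -40.6]
0.3 [ -0.1  10.7 -60.3]
0.4 [ -0.2  18.2 -79.4]
0.5 [ -0.2  27.6 -97.6]
0.5377 [  -0.3   31.6 -104.2]
```

Gripped (gap 0.11, about 9–12 mm). I'll lift along the arc to about 0.4, then check.

```bash
python3 -m crank '[{"grip":1,"offset":[0,0.5,-10],"angular":[0,0,0]},{"grip":1,"offset":[0,1.5,-20.4],"angular":[0,0,0]},{"grip":1,"offset":[0,3,-30.5],"angular":[0,0,0]},{"grip":1,"offset":[0,5.1,-40.6],"angular":[0,0,0]},{"grip":1,"offset":[0,7.7,-50.5],"angular":[0,0,0]},{"grip":1,"offset":[0,10.7,-60.3],"angular":[0,0,0]},{"grip":1,"offset":[0,14.3,-70],"angular":[0,0,0]},{"grip":1,"offset":[0,18.2,-79.4],"angular":[0,0,0]},{"grip":1,"offset":[0,18.2,-79.4],"angular":[0,0,0]}]' 80
python3 - <<'E'
from h import *
T=vision.snapshot("top");S=vision.snapshot("side")
s=manip.sense();print(s["tcp_pos"],s["force"],s["finger_gap"],s["ft_torque"])
crop(S,"l1",195,120,90,75,8);crop(T,"l1t",180,180,80,75,8)
E
```

```text
t: 12.15
tcp_pos: [0.4705, 0.113, 0.1559]
tool_rot: [0.677, 0.736, -0.001, -0.0]
force: [0.4, -2.2, -6.3]
finger_gap: 0.114
[0.46999909 0.1129965  0.15493285] [ 0.58884242 -3.18177853 -6.67649703] 0.10826155623066278 [-0.40212924  0.42154004 -0.08001774]
```

View pics/l1.png

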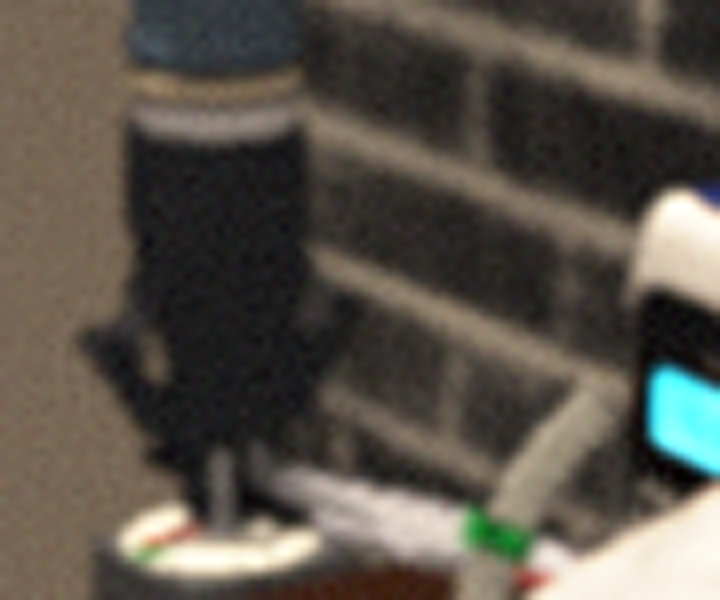

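View pics/l1t.png

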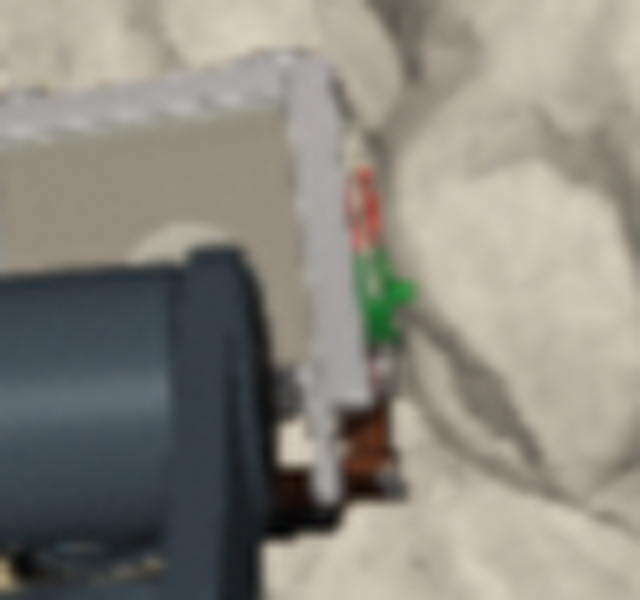

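Lid is following the bar, and in both views the needle is approaching the marker. Going to about 0.53.

```bash
python3 -m crank '[{"grip":1,"offset":[0,4.6,-9],"angular":[0,0,0]},{"grip":1,"offset":[0,9.4,-18],"angular":[0,0,0]},{"grip":1,"offset":[0,12.5,-23.5],"angular":[0,0,0]},{"grip":1,"offset":[0,12.5,-23.5],"angular":[0,0,0]},{"grip":1,"offset":[0,12.5,-23.5],"angular":[0,0,0]}]' 80
python3 - <<'E'
from h import *
T=vision.snapshot("top");S=vision.snapshot("side")
s=manip.sense();print(s["tcp_pos"],s["force"],s["finger_gap"],s["ft_torque"])
crop(S,"l2",235,165,50,40,15);crop(T,"l2t",200,190,50,40,15)
E
```

```text
t: 12.75
tcp_pos: [0.4818, 0.1139, 0.1789]
tool_rot: [0.677, 0.736, -0.002, -0.001]
force: [-2.5, -3.7, -4.1]
finger_gap: 0.107
[0.48167241 0.1138892  0.17878222] [-4.53395707 -4.60680374 -4.67946761] 0.10765097071045994 [-0.6397771   0.88721183 -0.05739818]
```

View pics/l2.png

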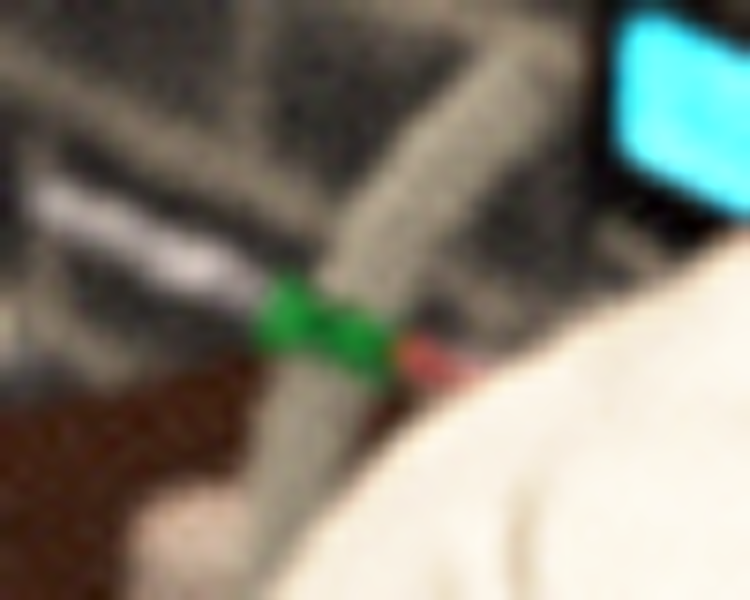

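View pics/l2t.png

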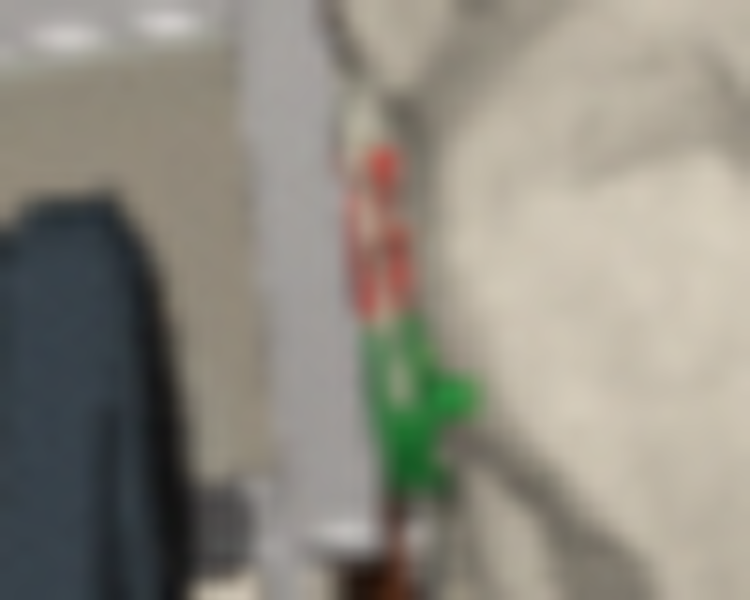

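```bash
cat > m.py <<'E'
from h import *
S=vision.snapshot("side");s=manip.sense()
p=S["pixels"][165:205,235:275].astype(float);ys,xs=np.mgrid[165:205,235:275]
r,g,b=p[...,0],p[...,1],p[...,2]
red=np.clip(r-np.maximum(g,b)-25,0,None)*((xs>255)&(ys<195));gr=np.clip(g-np.maximum(r,b)-15,0,None)
yaw=.0738;bx=np.array([np.cos(yaw),np.sin(yaw),0]);by=np.array([-bx[1],bx[0],0])
bar=np.array([.4535,.1119,.097]);H=bar+.205*bx;H[2]=.092
def pl(uv,yo):
    c,d=ray(S,uv);k=(H+yo*by-c)@by/(d@by);q=c+k*d-H;a,z=-q@bx,q[2];return np.arctan2(z,a),np.hypot(a,z)
cen=lambda w:(np.array([(w*xs).sum(),(w*ys).sum()])/w.sum())
for yo in(-.086,-.0825,-.079):
    print(yo,"green",pl(cen(gr),yo),"red",pl(cen(red),yo))
print(cen(gr),cen(red),gr.sum(),red.sum())
# per column radial scan of angles
for w,n in((gr,"g"),(red,"r")):
    for x in range(235,275):
        c=w[:,x-235]
        if c.sum()>40: print(n,x,[round(v,3) for v in pl((x,(c*ys[:,0]).sum()/c.sum()),-.0825)])
q=s["tcp_pos"]+np.array([0,0,manip.grip_depth])-H
print("grasp-point angle",np.arctan2(q[2],-q@bx)-.0244,np.hypot(q[2],q@bx),s["tcp_pos"],s["force"])
E
python3 m.py
```

```text
-0.086 green (np.float64(0.527945443325781), np.float64(0.13276175705441767)) red (np.float64(0.5555503561230839), np.float64(0.09602316379319344))
-0.0825 green (np.float64(0.5281693612213548), np.float64(0.12966705311621582)) red (np.float64(0.5569081559447597), np.float64(0.0928145680601741))
-0.079 green (np.float64(0.5284042287249495), np.float64(0.1265723559973389)) red (np.float64(0.5583631925949268), np.float64(0.08960615569626848))
[255.94933655 186.41978287] [263.67684022 188.97666068] 1658.0 557.0
g 252 [np.float64(0.496), np.float64(0.146)]
g 253 [np.float64(0.515), np.float64(0.143)]
g 254 [np.float64(0.532), np.float64(0.139)]
g 255 [np.float64(0.532), np.float64(0.135)]
g 256 [np.float64(0.529), np.float64(0.129)]
g 257 [np.float64(0.53), np.float64(0.125)]
g 258 [np.float64(0.534), np.float64(0.12)]
g 259 [np.float64(0.537), np.float64(0.115)]
g 260 [np.float64(0.541), np.float64(0.11)]
r 262 [np.float64(0.547), np.float64(0.101)]
r 263 [np.float64(0.553), np.float64(0.096)]
r 264 [np.float64(0.557), np.float64(0.091)]
r 265 [np.float64(0.566), np.float64(0.086)]
r 266 [np.float64(0.577), np.float64(0.082)]
grasp-point angle 0.5135326257269538 0.20586187511872053 [0.48164096 0.11390292 0.17877574] [-3.97624893 -4.47960443 -3.92213708]
```

Where needle tip and marker meet (r ≈ 0.105), they read 0.547 and 0.541. The arm kinematics give about 0.52, so the needle is on the marker within roughly 0.02, against its ±0.06 width. I'll hold still and check for creep.

```bash
python3 -m crank '[{"grip":1,"offset":[0,0,0],"angular":[0,0,0]},{"grip":1,"offset":[0,0,0],"angular":[0,0,0]},{"grip":1,"offset":[0,0,0],"angular":[0,0,0]},{"grip":1,"offset":[0,0,0],"angular":[0,0,0]},{"grip":1,"offset":[0,0,0],"angular":[0,0,0]},{"grip":1,"offset":[0,0,0],"angular":[0,0,0]},{"grip":1,"offset":[0,0,0],"angular":[0,0,0]},{"grip":1,"offset":[0,0,0],"angular":[0,0,0]}]' 80
python3 m.py | grep -v "^0.0"
python3 - <<'E'
from h import *
T=vision.snapshot("top");S=snap("side","fin_s");s=manip.sense();print(s["qd"].round(4),s["t"])
crop(S,"fin",195,140,80,60,10);crop(T,"fint",120,180,200,120,4)
E
```

```text
t: 13.7
tcp_pos: [0.4816, 0.1139, 0.1787]
tool_rot: [0.677, 0.736, -0.002, -0.002]
force: [-4.0, -3.8, -4.4]
finger_gap: 0.111
-0.086 green (np.float64(0.5276152575077739), np.float64(0.13282214840693363)) red (np.float64(0.5516489451935056), np.float64(0.09485780472792658))
-0.0825 green (np.float64(0.5278301261385522), np.float64(0.12972762568771584)) red (np.float64(0.5528745462011206), np.float64(0.09164504414435598))
-0.079 green (np.float64(0.5280554962124302), np.float64(0.12663310925055338)) red (np.float64(0.5541891976681255), np.float64(0.08843243122287694))
[255.93173653 186.42634731] [263.85867238 189.1862955 ] 1670.0 467.0
g 252 [np.float64(0.496), np.float64(0.146)]
g 253 [np.float64(0.513), np.float64(0.143)]
g 254 [np.float64(0.531), np.float64(0.139)]
g 255 [np.float64(0.534), np.float64(0.135)]
g 256 [np.float64(0.528), np.float64(0.129)]
g 257 [np.float64(0.529), np.float64(0.125)]
g 258 [np.float64(0.534), np.float64(0.12)]
g 259 [np.float64(0.535), np.float64(0.115)]
g 260 [np.float64(0.546), np.float64(0.111)]
r 262 [np.float64(0.534), np.float64(0.1)]
r 263 [np.float64(0.546), np.float64(0.096)]
r 264 [np.float64(0.553), np.float64(0.091)]
r 265 [np.float64(0.566), np.float64(0.086)]
r 266 [np.float64(0.579), np.float64(0.082)]
grasp-point angle 0.5131359051919429 0.2058510691174251 [0.48160906 0.113893   0.17870006] [-3.65753606 -3.77656963 -4.25773592]
[ 0.0005 -0.0005  0.0007  0.0006 -0.0004  0.0002] 13.85
```

View pics/fin.png

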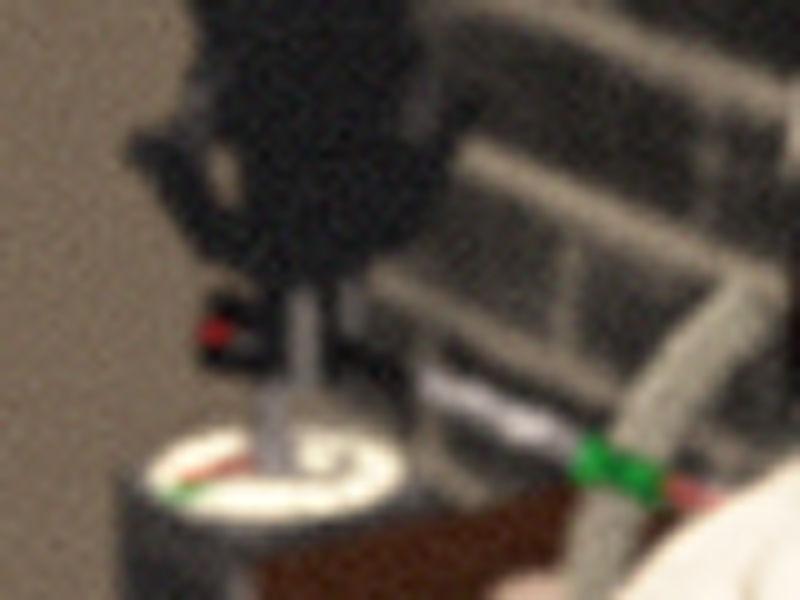

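View pics/fint.png

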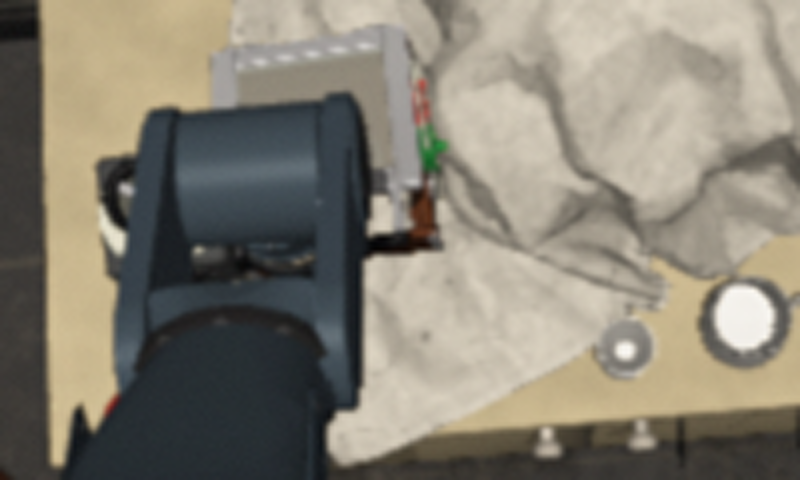

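The arm is still and the needle is in line with the marker. The vent needle is unchanged, and the marker hasn't moved. Handing in.

```bash
python3 -c "
from station import manip
print(manip.sign_off())"
```

```text
the job is handed in; nothing more can be done
None
```

The vent is set in the green, and the arm is holding the lid open at the green marker. I handed the job in at about 14 s of robot time, still gripping the bar at 80 N.

- **Vent:** I turned the wheel about 245° clockwise in one grip, with the lid shut. Seen from above, its needle overlaps the green, about 3–5° past the middle; the sector reaches about 10° either side. A rougher hand estimate from the rim stripe put it as much as 10° off, but measuring the needle and stripe brought that down. The side view at the end showed the needle unchanged.
- **Lid:** I lifted it by the bar along its arc. In the side view the needle tip reads about 0.534–0.546 rad and the marker about 0.53–0.54. The arm's own position gives a slightly lower lid opening, 0.51–0.53. Both fit within the marker's ±0.06 rad.
- **Stillness:** The arm's pose did not change over the last second, with 4–5 N at the tool along each axis.
- **Other things:** The marker's position in the images did not change beyond measurement noise. The jigger and pitcher look undisturbed in the final view from above. The arm hid most of the red timer, and I did not check the tamper and mug again; I never moved near them.

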